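# Bring the blank cup round and zero the viscometer on it

## Task

Zero the viscometer on the open, empty cup: draw the indexing table's locking bolt all the way out, push the table round (the upright posts are there for this) until it clicks into the position with the open cup under the spindle, and slide the bolt fully home again. Then push the viscometer head down to its stop so that the spindle hangs in the cup, and after that press the round zero button on the console. Leave the cup and the lidded jars standing in their places on the table, do not touch them with the robot, and do not disturb the things on the bench around the machine.

Things in the scene. Friction and masses are not known exactly. Their poses are not given: they have to be found in the camera images.
- station: The fixed machine. Origin on the table's axis at bench level; z up, y from the axis towards the spindle. Sizes in mm: grey round base 300 dia; spindle at y 85; steel column 22 dia, 350 high, at x 20, y 205; white foot 30 high over x -155..70, y 160..260; locking bolt at -115 deg (counter-clockwise from x, seen from above), its housing 34 high, 44 wide, to radius 242
- table_disc (a joint): Indexing table, rad, counter-clockwise from above positive, endless; 0 at the start; spring detents every 60 deg (1.047). Pushed past half-way (30 deg) it snaps by itself into the next detent; short of that it springs back. So push 33 to 40 deg, then let it go. Takes about 2 to 3 N at a post. Cannot turn while the bolt is home
- hub (a point): Centre of the dark steel table's top face, 45 mm above the bench; turns with it. Disc 270 dia. Six stations at radius 85, 60 deg apart, at rest one exactly under the spindle; each has four pins 8 high, within 38 of its centre, holding a 60 dia cup (1.5 play). At the start only the station under the spindle and its two neighbours are loaded, the other three are empty
- post (a point): Top centre of one of six upright steel posts by which the table is turned: 10 mm dia, 50 high above the table (top 95 above the bench), at radius 122, midway between stations, 60 deg apart; so at rest two stand 30 deg either side of the spindle direction and two 30 deg either side of the contrary direction, among the empty stations. Lugs on the rim reach radius 152, no higher than the table
- mark (a point): Fixed point on the machine straight below the spindle, at the height of the table's top, 85 mm from the table's axis. The cup's bottom centre must come here
- bolt (a joint): Locking bolt, m: 0 = fully home between two rim lugs (table locked), 0.024 = drawn fully out. Slides level, straight away from the table's axis; about 2 N, stays where it is left. It goes home only while the table rests in a detent
- bolt_knob (a point): Top centre of the bolt's upright black knob, 16 mm dia, 43 high, top 85 above the bench; 190 from the table's axis when home, 214 when drawn. Nothing between it and the table's rim stands above 46, so closed fingers fit in on its inner side. Steel brackets to 46 on the housing
- head (a joint): Viscometer head, m: 0 = raised stop, 0.060 = lower stop; starts near the raised stop. Friction holds it where it is left; pushing down takes about 5 to 8 N
- head_top (a point): Centre of the head's flat white top, 80 (station x) by 120 (station y) mm; 285 mm above the bench when raised, 225 at the lower stop. Head 100 high; a black clamp joins its +y side to the column. Push straight down here
- spindle_tip (a point): Bottom of the thin steel spindle under the head (14 mm dia disc at its tip); 133 mm above the bench when raised, 73 when down (33 inside the cup)
- zero (a joint): Zero button, m: 0 = out, 0.006 = fully pressed; springs back, about 5 N to press fully. It counts as pressed from 0.004
- zero_top (a point): Top centre of the round grey zero button, 22 mm dia, on the console at station x -110, y 200; 62 mm above the bench, standing 10 mm above its black collar
- cup: The open, empty white blank cup, 60 mm outer dia, 70 high, 3 wall; origin at its bottom centre, z up. At the start in one of the two stations next to the one under the spindle (60 deg either way)
- jar_under: White jar with lid on, 60 mm dia, 54 high, origin at its bottom centre; at the start under the spindle
- jar_side: A second white jar with lid on, the same; at the start in the other station next to the spindle
- dropper: Bystander: amber dropper bottle, 36 mm dia, 85 high, origin at its bottom centre, on the bench
- spatula: Bystander: lab spatula 180 mm long lying on the bench along its x
- beaker: Bystander: metal beaker with handle, 70 mm dia, 80 high, origin at its bottom centre, on the bench
There are look-alikes about, which are no part of the job. Leave any orange look-alike of the jar_side alone. What is shaped like the cup but brown is not meant.

How it is judged:
On the way, in this order (a step that is already met when the one before it is completed fails the run):
1. the locking bolt is drawn out (value of joint bolt above 0.019 m), for 0.1 s.
2. the open cup is indexed to under the spindle, at rest there (horizontal distance between cup and mark below 0.008 m and linear speed of cup below 0.02 m/s and value of joint bolt above 0.012 m), for 0.2 s.
3. the bolt is home again (horizontal distance between cup and mark below 0.008 m and value of joint bolt below 0.004 m), for 0.1 s.
4. the head is pushed down, spindle in the cup (all of step 3 and value of joint head above 0.055 m), for 0.1 s.
5. the zero button is pressed (all of step 4 and value of joint zero above 0.004 m), for 0.05 s.
At the end, for the whole second after the job is handed in: The cup's bottom centre is within 8 mm (level distance) of the point below the spindle, the bolt within 4 mm of fully home, the head lowered at least 55 of its 60 mm, the button released (under 2 mm), the cup at rest, and cup and both jars upright (within 7 deg) on the table (all of step 4 and value of joint zero below 0.002 m and linear speed of cup below 0.02 m/s and angle between each of cup, jar_under, jar_side's own z axis and vertical below 0.12 rad and height (world z) of each of cup, jar_under, jar_side above 0.035 m); the robot touches nothing.
It fails at once if the robot touches the cup or a jar (over 1 N) (contact force between any of the fingers, the arm and cup above 1 N or contact force between any of the fingers, the arm and jar_under above 1 N or contact force between any of the fingers, the arm and jar_side above 1 N).
It fails at once if the cup or a jar tips over or leaves the table (not (angle between cup's own z axis and vertical below 0.5 rad) or not (angle between jar_under's own z axis and vertical below 0.5 rad) or not (angle between jar_side's own z axis and vertical below 0.5 rad) or not (height (world z) of cup above 0.035 m) or not (height (world z) of jar_under above 0.035 m) or not (height (world z) of jar_side above 0.035 m)).
It fails at once if a bystander on the bench is moved by more than 20 mm (distance of any of dropper, spatula, beaker from where it was at the start of the episode above 0.02 m).
It also fails if it takes over 64 s, if anything falls off the work surface, if the arm or the gripper's body presses on something with over 40 N, if the wrist force passes 120 N, or if a joint passes its speed limit or range.

## Robot

A 6-joint arm with a two-finger parallel gripper is mounted at the origin on the work surface. World frame = base frame: x ahead of the robot, y to its left, z up, the work surface at z = 0. Lengths are in m, angles in rad, forces in N, time in s.
With the tool pointing down it reaches from about 0.3 to 0.775 m from the base axis. Payload 14.6 kg.
Tool frame: the origin (TCP) lies midway between the tips of the shut fingers; the grasp point (between the pads) lies 19 mm behind it (ctrl.pinch_z is the z of the grasp point in the tool frame, in m); z points along the fingers, y is the line along which they close (so a half turn about z gives the same grasp; the last joint's range is limited). The gripper opens to 94 mm and grips with 3 to 60 N. Pads are 16 mm wide; open, the fingers measure 119 mm over their backs; the gripper's body (75 mm by 177 mm) begins 78 mm behind the grasp point.
Start: joints at [-1.183, 0.3, 1.521, -0, 1.321, -0.067], TCP at [0.242, -0.494, 0.205] pointing down, gripper open.
Joint ranges: [-3.03, 3.03], [-0.79, 2.21], [0.23, 2.52], [-1.04, 4.18], [0, 3.07], [-2.55, 2.55]. Speed limits (rad/s): [2.22, 2.22, 2.57, 3.14, 3.14, 3.14].

## Interface

Orientations are given as [roll, pitch, yaw] about the fixed x, y, z axes, in that order (R = Rz(yaw) Ry(pitch) Rx(roll)).
In Python, from station import ctrl, camera, ticket gives the robot as it stands. The module is installed in compiled form; this text tells all that it offers.
- The arm moves only by the shell command python3 -m inch 'ROWS' [FORCE]. ROWS is text: rows parted by semicolons, each of 7 numbers parted by spaces: the opening, from -1 (shut) to 1 (fully open), then the shift along the tool's x, y, z in units of 0.03 m (1.0 is 0.03 m), then the turn, a rotation vector about the tool's x, y, z in units of 10 degrees (1.0 is 10 degrees). In form: grip dx dy dz rx ry rz; .... A call has 1 to 10 rows; each row shifts and turns the commanded pose from where the row before left it, along the tool's axes as they then stand; what a row does not reach is not made up. A row lasts 1/8 s, in which the tool goes at most 62.5 mm and 10.7 degrees, less where a joint would pass 70% of its speed; a pose out of reach is approached as far as the arm can. A call with a number of a shift or a turn outside -1 to 1 is refused whole. A call with a gripper value outside its range is refused whole. The fingers move at their own pace and stop on an object; FORCE is the grip in N (left out, the last holds). Time passes only in rows, so rows that do not move let the fingers close. It gives the time, the measured TCP pose, the force, the opening and the grip force at its end, in the units of the state.
- ctrl.get_obs(): the state, without advancing time (a new reading comes with each control period).
- camera(name): name is "side" or "top"; returns a dict with "img" (480x640x3 uint8, blue, green, red), "range_z" (480x640 float32, m along the optical axis (not along the pixel's ray), 0 where there is no reading), "intrinsics" (3x3 intrinsics, pixels), "view" (4x4, takes a point from world to camera coordinates). Camera axes: x right, y down, z forward; pixel columns grow to the right and rows downward; lengths in m; the calibration is good to about 2 mm. A picture is of the moment at which its call begins.
- ticket.hand_in(): hands the job in; it is judged then, once.
The state is a dict: "time_s": time; "qpos": joint angles; "joint_vel": joint speeds; "tau": joint torques, N m; "ee_pos": TCP position; "eef_rot": TCP orientation; "force": force on the tool from outside, world axes, zero at the start; "moment": the same for the moment, N m; "grip_width": finger opening in m; "grip_force": force on a finger pad.
Only numpy, scipy, OpenCV 4.12 (cv2) and the standard library are available. Lean on these libraries where they do the work, as an engineer would, in place of code of your own. Each camera call takes 0.05 s, during which the arm holds its last target. There are 200 camera calls.

## Working session

There is one attempt and no reset: what is moved stays moved. The work goes in short steps, Python scripts to look and compute and a shell command to move; the robot and the scene stay as the last step left them, time stands still between calls to the robot, and variables do not carry over. Pictures are saved under pics/ and viewed, at most 10 in all, crops included, and the job is handed in when it is done.

```bash
mkdir -p pics; cat > h.py <<'E'
import numpy as np, cv2
from station import ctrl, camera, ticket
def pt(c,u,v):
    z=float(c['range_z'][int(v),int(u)]); K=c['intrinsics']
    p=np.linalg.inv(K)@[u,v,1]*z
    return (np.linalg.inv(c['view'])@np.r_[p,1])[:3]
def cloud(c):
    z=c['range_z'];v,u=np.mgrid[:480,:640];K=c['intrinsics']
    p=np.stack([u,v,np.ones_like(u)],-1)@np.linalg.inv(K).T*z[...,None]
    T=np.linalg.inv(c['view']);return p@T[:3,:3].T+T[:3,3]
def ray(c,u,v,h):
    T=np.linalg.inv(c['view']);d=T[:3,:3]@np.linalg.inv(c['intrinsics'])@[u,v,1];o=T[:3,3]
    return o+d*(h-o[2])/d[2]
E
python3 - <<'E'
from h import *
for n in('top','side'):
    c=camera(n);cv2.imwrite(f'pics/{n}0.png',c['img']);np.savez(f'{n}0.npz',**c)
    T=np.linalg.inv(c['view']);print(n,T[:3,3].round(3),T[:3,2].round(3),c['intrinsics'][0,0])
print(ctrl.get_obs())
E
```

```text
top [0.525 0.01  1.377] [ 0.064 -0.002 -0.998] 471.0075838900685
side [ 0.243 -0.927  1.195] [ 0.238  0.661 -0.712] 563.4434208570525
{'time_s': 0.1, 'qpos': array([-1.18261770e+00,  3.00401456e-01,  1.52155591e+00,  3.97924190e-05,
        1.32069031e+00, -6.65925602e-02]), 'joint_vel': array([-0.00158141, -0.00238146, -0.00141364, -0.0014641 , -0.00040644,
        0.00011817]), 'tau': array([ 1.94447231e-03, -5.32641685e+01, -3.53282511e+01,  7.10023334e-02,
        2.35034066e-02, -6.22244784e-05]), 'ee_pos': array([ 0.24150752, -0.49386356,  0.20493518]), 'eef_rot': array([-3.14054253e+00, -1.08663549e-04,  4.54761258e-01]), 'force': array([ 0.02113646, -0.59065165, -0.37554976]), 'moment': array([ 0.03843311, -0.07121237, -0.02816167]), 'grip_force': 0.0, 'grip_width': 0.09432334433254737}
```

View pics/top0.png

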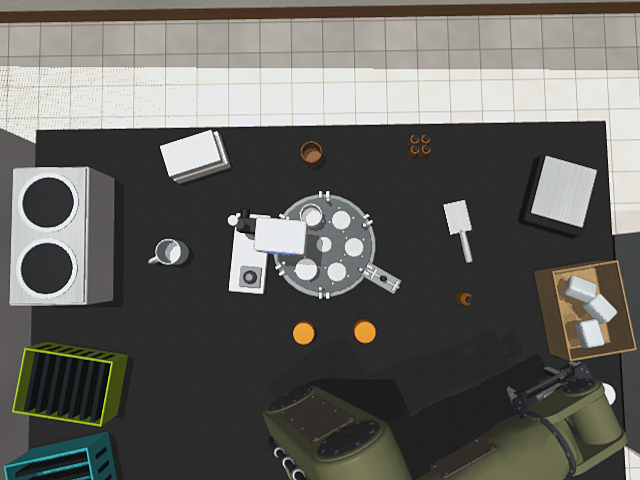

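View pics/side0.png

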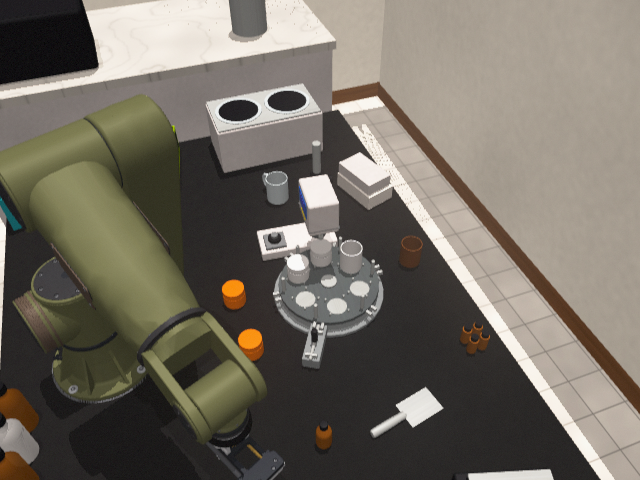

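Top view: image up is world +x and left is +y. The hub is near (324,245), the head at (280,237), the bolt knob near (382,279), the button at (250,277) and the open cup at (311,215). So the table has to turn counter-clockwise (+60°). The side view agrees: the open cup is at (350,255), the knob at (316,335) and the button at (273,240). Next I'll measure from both views.

```bash
python3 - <<'E'
from h import *
for n in('top','side'):
    c=dict(np.load(f'{n}0.npz'));P=cloud(c);z=P[...,2]
    hub0=pt(c,*((324,255) if n=='top' else (330,283)));print(n,'hub guess',hub0.round(3))
    hub0=ray(dict(np.load('top0.npz')),324,245,.045)
    r=np.hypot(P[...,0]-hub0[0],P[...,1]-hub0[1])
    def comps(lo,hi,rmax,mina):
        m=((z>lo)&(z<hi)&(r<rmax)).astype(np.uint8)
        k,l,s,ce=cv2.connectedComponentsWithStats(m)
        for i in range(1,k):
            if s[i,4]>=mina: q=P[l==i]; print('  ',lo,hi,'px',ce[i].round(0),s[i,4],'med',np.median(q,0).round(3),'mid',((q.max(0)+q.min(0))/2).round(3),'ext',np.ptp(q,axis=0).round(3))
    comps(.27,.30,.3,60); comps(.34,.36,.3,3); comps(.079,.105,.25,3);comps(.056,.066,.27,5); comps(.108,.12,.15,10)
    m=((z>.040)&(z<.050)&(r<.16)).astype(np.uint8)
    q=P[m>0];hull=cv2.convexHull(q[:,:2].astype(np.float32));print('  disc',cv2.minEnclosingCircle(hull),np.median(q[:,2]))
E
python3 - <<'E'
import cv2
a=cv2.imread('pics/top0.png')[180:310,210:420];b=cv2.imread('pics/side0.png')[160:390,220:430]
a=cv2.resize(a,None,fx=2.8,fy=2.8,interpolation=2);b=cv2.resize(b,None,fx=2.5,fy=2.5,interpolation=2)
cv2.imwrite('pics/ta.png',a);cv2.imwrite('pics/sb.png',b)
E
```

```text
top hub guess [ 0.558 -0.004  0.046]
   0.27 0.3 px [280. 235.] 1739 med [0.6   0.101 0.28 ] mid [0.6   0.102 0.278] ext [0.088 0.125 0.016]
   0.34 0.36 px [233. 220.] 88 med [0.631 0.198 0.349] mid [0.631 0.198 0.347] ext [0.02  0.021 0.014]
   0.079 0.105 px [328. 199.] 16 med [ 0.71  -0.016  0.093] mid [ 0.711 -0.016  0.09 ] ext [0.01  0.008 0.02 ]
   0.079 0.105 px [310. 207.] 25 med [0.691 0.033 0.093] mid [0.688 0.032 0.091] ext [0.014 0.047 0.024]
   0.079 0.105 px [287. 217.] 11 med [0.662 0.096 0.094] mid [0.663 0.095 0.091] ext [0.006 0.008 0.019]
   0.079 0.105 px [316. 224.] 6 med [0.643 0.016 0.088] mid [0.644 0.016 0.091] ext [0.009 0.014 0.023]
   0.079 0.105 px [364. 224.] 13 med [ 0.64  -0.113  0.093] mid [ 0.639 -0.113  0.091] ext [0.008 0.008 0.022]
   0.079 0.105 px [306. 268.] 369 med [0.522 0.046 0.099] mid [0.521 0.047 0.092] ext [0.057 0.057 0.026]
   0.079 0.105 px [283. 262.] 11 med [0.54  0.108 0.096] mid [0.541 0.107 0.09 ] ext [0.008 0.007 0.017]
   0.079 0.105 px [360. 269.] 10 med [ 0.518 -0.101  0.094] mid [ 0.519 -0.102  0.092] ext [0.008 0.008 0.007
[... 3989 characters left out ...]
.005 0.061] mid [0.467 0.005 0.061] ext [0.009 0.004 0.008]
   0.056 0.066 px [362. 305.] 11 med [ 0.637 -0.117  0.059] mid [ 0.637 -0.118  0.061] ext [0.008 0.004 0.009]
   0.056 0.066 px [315. 314.] 9 med [ 0.515 -0.107  0.062] mid [ 0.516 -0.106  0.061] ext [0.008 0.005 0.008]
   0.056 0.066 px [312. 338.] 8 med [ 0.484 -0.171  0.058] mid [ 0.484 -0.169  0.06 ] ext [0.004 0.008 0.007]
   0.056 0.066 px [316. 338.] 8 med [ 0.492 -0.174  0.059] mid [ 0.494 -0.173  0.06 ] ext [0.007 0.007 0.008]
   0.108 0.12 px [351. 249.] 110 med [0.665 0.028 0.112] mid [0.666 0.03  0.114] ext [0.06  0.063 0.011]
  disc ((0.5847948789596558, -0.008510678075253963), 0.15511710941791534) 0.043991559445506256
```

View pics/ta.png

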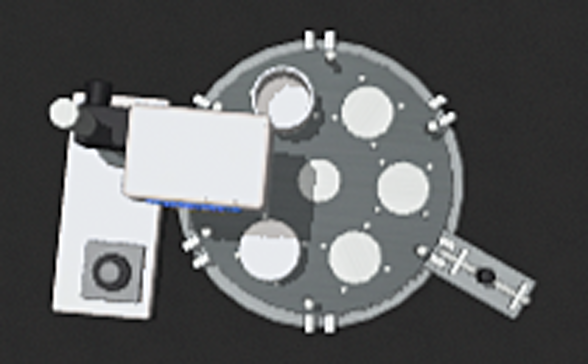

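View pics/sb.png

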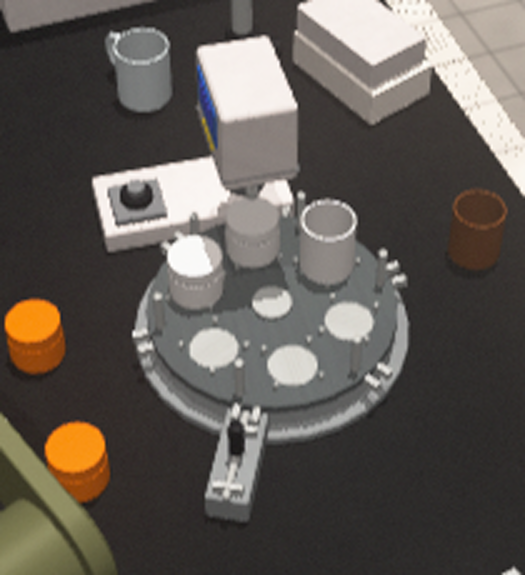

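The crops confirm two jars and the cup on the disc, with the knob standing upright at (485,275) in the top crop. The two views agree:

| Item | World position |
|---|---|
| Hub (post mean) | (0.589, -0.004) |
| Station yaw | about -6° |
| Knob | (0.491, -0.167), z 0.085 |
| Button | (0.501, 0.206), z 0.062 |
| Head top | (0.599, 0.10), z about 0.28 |

I'll rotate the tool so its y axis lies along the bolt, then go above the knob.

```bash
python3 -m inch '0.06 0 0 0 0 0 0.95;0.06 0 0 0 0 0 0.95;0.06 0 0 0 0 0 0.95;0.06 0 0 0 0 0 0.95;0.06 0 0 0 0 0 0.95;0.06 0 0 0 0 0 0.95;0.06 0 -1 0 0 0 0;0.06 0 -1 0 0 0 0;0.06 0 -1 0 0 0 0;0.06 0 -1 0 0 0 0' 5; python3 -m inch '0.06 0.5 -1 0 0 0 0;0.06 0.5 -1 0 0 0 0;0.06 0.5 -1 0 0 0 0;0.06 0 -1 0 0 0 0;0.06 0 -1 0 0 0 0;0.06 0 -1 0 0 0 0;0.06 0 -1 0 0 0 0;0.06 0 -1 0 0 0 0;0.06 0 -1 0 0 0 0;0.06 0 -0.6 0 0 0 0'; python3 -m inch '0.06 0 0 0 0 0 0'
```

```text
time_s: 1.35
ee_pos: [0.3036, -0.3902, 0.2052]
eef_rot: [-3.141, 0.001, -0.54]
force: [-0.3, -0.3, -0.5]
grip_width: 0.0499
grip_force: 0.0
time_s: 2.6
ee_pos: [0.4904, -0.1662, 0.2052]
eef_rot: [3.141, 0.0, -0.539]
force: [0.4, -0.1, 0.3]
grip_width: 0.0496
grip_force: 0.0
time_s: 2.72
ee_pos: [0.4902, -0.1668, 0.2052]
eef_rot: [3.141, 0.0, -0.539]
force: [0.2, -0.9, 1.2]
grip_width: 0.05
grip_force: 0.0
```

Now descend to z 0.057, close on the knob and check.

```bash
python3 -m inch '0.06 0 0 1 0 0 0;0.06 0 0 1 0 0 0;0.06 0 0 1 0 0 0;0.06 0 0 1 0 0 0;0.06 0 0 0.9 0 0 0;0.06 0 0 0 0 0 0'; python3 -m inch '-1 0 0 0 0 0 0;-1 0 0 0 0 0 0;-1 0 0 0 0 0 0;-1 0 0 0 0 0 0;-1 0 0 0 0 0 0;-1 0 0 0 0 0 0' 6
```

```text
time_s: 3.48
ee_pos: [0.4887, -0.1677, 0.057]
eef_rot: [3.141, 0.003, -0.541]
force: [0.1, -0.6, 0.7]
grip_width: 0.0497
grip_force: 0.0
time_s: 4.22
ee_pos: [0.4903, -0.1673, 0.0589]
eef_rot: [-3.141, -0.001, -0.54]
force: [0.8, 1.5, 6.0]
grip_width: 0.0158
grip_force: 6.0
```

The grip width of 15.8 mm matches the knob. Pulling it out 24 mm.

```bash
python3 -m inch '-1 0 0.2 0 0 0 0;-1 0 0.2 0 0 0 0;-1 0 0.2 0 0 0 0;-1 0 0.2 0 0 0 0;-1 0 0 0 0 0 0;-1 0 0 0 0 0 0'
```

```text
time_s: 4.97
ee_pos: [0.4785, -0.1869, 0.0589]
eef_rot: [-3.139, -0.001, -0.54]
force: [6.1, 10.3, 4.3]
grip_width: 0.0189
grip_force: 6.0
```

```bash
python3 -m inch '0.06 0 0 0 0 0 0;0.06 0 0 0 0 0 0;0.06 0 0 0 0 0 0;0.06 0 0 -0.9 0 0 0;0.06 0 0 -1 0 0 0;0.06 0 0 -1 0 0 0;-1 0 0 0 0 0 0;-1 0 0 0 0 0 0;-1 0 0 0 0 0 0'; python3 - <<'E'
from h import *
hub=np.array([.589,-.004])
for n in('side','top'):
    c=camera(n);P=cloud(c);z=P[...,2];r=np.hypot(P[...,0]-hub[0],P[...,1]-hub[1])
    m=((z>.079)&(z<.10)&(r>.1)&(r<.24)).astype(np.uint8);k,l,s,ce=cv2.connectedComponentsWithStats(m)
    for i in range(1,k):
        if s[i,4]>5:
            q=P[l==i];a=((q.max(0)+q.min(0))/2);d=a[:2]-hub;print(n,a.round(3),s[i,4],'r',np.hypot(*d).round(4),'ang',np.degrees(np.arctan2(d[1],d[0])).round(1))
E
```

```text
time_s: 6.1
ee_pos: [0.4772, -0.1877, 0.1443]
eef_rot: [3.141, 0.002, -0.54]
force: [-0.0, -0.6, -1.0]
grip_width: 0.0233
grip_force: 0.0
side [0.66  0.094 0.089] 15 r 0.1207 ang 54.0
side [0.682 0.045 0.09 ] 71 r 0.1047 ang 27.7
side [ 0.709 -0.018  0.089] 24 r 0.1205 ang -6.7
side [0.466 0.007 0.089] 21 r 0.123 ang 175.0
side [ 0.638 -0.116  0.089] 22 r 0.1225 ang -66.3
side [ 0.478 -0.189  0.084] 32 r 0.2155 ang -121.1
top [ 0.711 -0.016  0.091] 15 r 0.1229 ang -5.4
top [0.688 0.044 0.09 ] 9 r 0.1101 ang 25.8
top [0.662 0.095 0.093] 11 r 0.1231 ang 53.5
top [ 0.639 -0.113  0.09 ] 12 r 0.1203 ang -65.4
top [0.541 0.107 0.09 ] 10 r 0.1213 ang 113.3
top [0.509 0.056 0.095] 55 r 0.0996 ang 143.2
top [ 0.519 -0.102  0.089] 12 r 0.1204 ang -125.5
top [0.469 0.01  0.093] 12 r 0.1205 ang 173.3
```

The bolt is out (r 0.2155). Now going behind the post at -126°, with the fingers shut.

```bash
python3 -m inch '-1 0 0 0 0 0 0.77;-1 0 0 0 0 0 0.77;-1 -1 -1 0 0 0 0;-1 -1 -1 0 0 0 0;-1 -0.05 -0.88 0 0 0 0;-1 0 0 0 0 0 0;-1 0 0 0 0 0 0'
```

```text
time_s: 7.08
ee_pos: [0.4973, -0.0841, 0.1451]
eef_rot: [3.141, 0.001, -0.809]
force: [-0.6, -0.3, -0.1]
grip_width: 0.0006
grip_force: 0.0
```

```bash
python3 -m inch '-1 0 0 1 0 0 0;-1 0 0 1 0 0 0;-1 0 0 0.75 0 0 0;-1 0 0 0 0 0 0'; python3 -m inch '-1 0.213 0 0 0 0 -0.3;-1 0.213 0 0 0 0 -0.3;-1 0.213 0 0 0 0 -0.3;-1 0.213 0 0 0 0 -0.3;-1 0.213 0 0 0 0 -0.3;-1 0.213 0 0 0 0 -0.3;-1 0.213 0 0 0 0 -0.3'
```

```text
time_s: 7.58
ee_pos: [0.4965, -0.0843, 0.0617]
eef_rot: [3.14, 0.003, -0.81]
force: [-0.1, 0.3, -0.3]
grip_width: 0.0004
grip_force: 0.0
time_s: 8.45
ee_pos: [0.5332, -0.1115, 0.0642]
eef_rot: [3.142, -0.001, -0.441]
force: [-1.7, 0.1, 0.2]
grip_width: 0.0005
grip_force: 0.7
```

```bash
python3 -m inch '-1 0.213 0 0 0 0 -0.3;-1 0.213 0 0 0 0 -0.3;-1 0.213 0 0 0 0 -0.3;-1 0.213 0 0 0 0 -0.3;-1 0.213 0 0 0 0 -0.3;-1 0.213 0 0 0 0 -0.3;-1 0.213 0 0 0 0 -0.3;-1 0.213 0 0 0 0 -0.3;-1 0 0 0 0 0 0;-1 0 0 0 0 0 0'
```

```text
time_s: 9.7
ee_pos: [0.582, -0.124, 0.0635]
eef_rot: [3.141, -0.0, -0.025]
force: [-0.4, -0.1, 0.2]
grip_width: 0.0001
grip_force: 0.0
```

```bash
cat > chk.py <<'E'
from h import *
hub=np.array([.589,-.004])
for n in('side','top'):
    c=camera(n);P=cloud(c);z=P[...,2];r=np.hypot(P[...,0]-hub[0],P[...,1]-hub[1])
    m=((z>.079)&(z<.10)&(r>.1)&(r<.24)).astype(np.uint8);k,l,s,ce=cv2.connectedComponentsWithStats(m)
    for i in range(1,k):
        if s[i,4]>5:
            q=P[l==i];a=((q.max(0)+q.min(0))/2);d=a[:2]-hub;print(n,a.round(3),s[i,4],'r',np.hypot(*d).round(4),'ang',np.degrees(np.arctan2(d[1],d[0])).round(1))
    cv2.imwrite('pics/chk_%s.png'%n,c['img'])
E
python3 chk.py
```

```text
side [0.516 0.066 0.09 ] 61 r 0.101 ang 136.0
side [ 0.705 -0.039  0.088] 23 r 0.1209 ang -16.6
side [0.471 0.029 0.088] 23 r 0.1223 ang 164.3
side [ 0.489 -0.033  0.09 ] 106 r 0.1045 ang -163.9
side [ 0.499 -0.089  0.089] 22 r 0.1236 ang -136.4
side [ 0.57  -0.126  0.089] 15 r 0.1238 ang -98.7
side [ 0.478 -0.188  0.084] 33 r 0.2148 ang -121.1
top [ 0.709 -0.029  0.088] 13 r 0.1223 ang -11.9
top [0.672 0.087 0.092] 12 r 0.1229 ang 47.4
top [0.555 0.113 0.091] 10 r 0.1217 ang 106.3
top [0.517 0.066 0.096] 50 r 0.1003 ang 135.5
top [ 0.492 -0.034  0.095] 43 r 0.1019 ang -163.0
top [0.472 0.025 0.094] 10 r 0.1205 ang 166.1
```

The table is snapping on to the next detent. I'll lift clear, let it settle and check.

```bash
python3 -m inch '-1 0 0 0 0 0 0;-1 0 0 0 0 0 0;-1 0 0 -0.5 0 0 0;-1 0 0 -1 0 0 0;-1 0 0 -1 0 0 0;-1 0 0 -0.2 0 0 0;-1 0 0 0 0 0 0;-1 0 0 0 0 0 0'; python3 chk.py
```

```text
time_s: 10.8
ee_pos: [0.5817, -0.1236, 0.1428]
eef_rot: [-3.141, 0.002, -0.023]
force: [0.9, -0.1, 0.2]
grip_width: 0.0003
grip_force: 0.0
side [0.589 0.104 0.09 ] 37 r 0.1082 ang 89.9
side [0.538 0.106 0.088] 19 r 0.121 ang 114.7
side [0.506 0.053 0.091] 68 r 0.1004 ang 145.5
side [ 0.709 -0.017  0.088] 21 r 0.1207 ang -6.1
side [0.467 0.008 0.089] 21 r 0.1227 ang 174.5
side [ 0.496 -0.048  0.09 ] 128 r 0.103 ang -155.0
side [ 0.638 -0.117  0.089] 21 r 0.1228 ang -66.6
side [ 0.517 -0.103  0.088] 24 r 0.1221 ang -126.1
side [ 0.478 -0.19   0.084] 32 r 0.2165 ang -120.9
top [ 0.711 -0.016  0.089] 16 r 0.1229 ang -5.4
top [0.662 0.095 0.093] 10 r 0.1234 ang 53.5
top [0.541 0.107 0.093] 11 r 0.121 ang 113.3
top [0.508 0.056 0.096] 48 r 0.1006 ang 143.7
top [ 0.499 -0.06   0.098] 9 r 0.1055 ang -148.2
top [ 0.49  -0.039  0.097] 25 r 0.1049 ang -160.4
top [0.469 0.01  0.093] 12 r 0.1205 ang 173.3
```

View pics/chk_side.png

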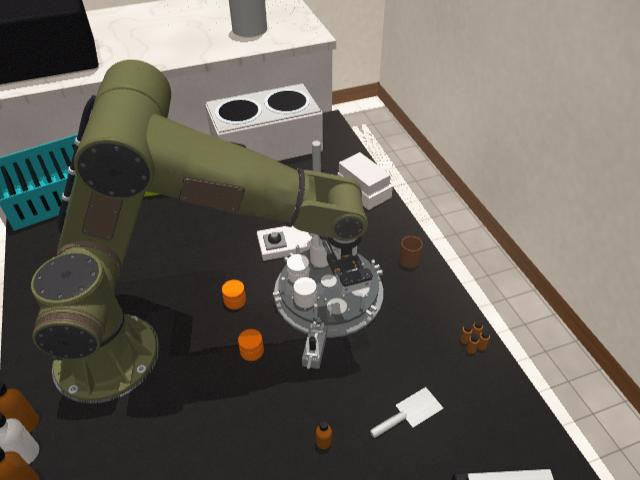

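The side view shows the table settled: the posts are back at detent angles, the jars are at (298,265) and (305,292), and the cup is under the head at (319,252). Going back to the knob to push the bolt home.

```bash
python3 -m inch '0.06 0 0 0 0 0 0.99;0.06 0 0 0 0 0 0.99;0.06 0 0 0 0 0 0.99;0.06 -0.9 1 0 0 0 0;0.06 -0.96 1 0 0 0 0;0.06 0 1 0 0 0 0;0.06 0 0.62 0 0 0 0;0.06 0 0 0 0 0 0;0.06 0 0 0 0 0 0'
```

```text
time_s: 12.02
ee_pos: [0.4787, -0.1876, 0.1437]
eef_rot: [-3.141, 0.0, -0.542]
force: [0.4, 0.2, 0.4]
grip_width: 0.0497
grip_force: 0.0
```

```bash
python3 -m inch '0.06 0 0 1 0 0 0;0.06 0 0 1 0 0 0;0.06 0 0 0.85 0 0 0;0.06 0 0 0 0 0 0;-1 0 0 0 0 0 0;-1 0 0 0 0 0 0;-1 0 0 0 0 0 0;-1 0 0 0 0 0 0;-1 0 0 0 0 0 0' 6; python3 -m inch '-1 0 -0.2 0 0 0 0;-1 0 -0.2 0 0 0 0;-1 0 -0.2 0 0 0 0;-1 0 -0.2 0 0 0 0;-1 0 0 0 0 0 0;-1 0 0 0 0 0 0'
```

```text
time_s: 13.15
ee_pos: [0.4792, -0.187, 0.059]
eef_rot: [-3.139, -0.001, -0.542]
force: [7.0, 10.2, 2.0]
grip_width: 0.0182
grip_force: 6.0
time_s: 13.9
ee_pos: [0.4912, -0.1671, 0.0589]
eef_rot: [-3.141, -0.001, -0.542]
force: [0.4, 2.0, 5.5]
grip_width: 0.0156
grip_force: 6.0
```

```bash
python3 -m inch '-1 0 -0.07 0 0 0 0;-1 0 -0.07 0 0 0 0;-1 0 0 0 0 0 0;-1 0 0 0 0 0 0'; python3 -m inch '0.06 0 0 0 0 0 0;0.06 0 0 0 0 0 0;0.06 0 0 0 0 0 0;0.06 0 0 -0.9 0 0 0;0.06 0 0 -1 0 0 0;-1 0 0 -1 0 0 0;-1 0 0 -1 0 0 0;-1 0 0 -1 0 0 0;-1 0 0 0 0 0 0'; python3 chk.py | grep 'ang -12'
```

```text
time_s: 14.4
ee_pos: [0.4925, -0.165, 0.0589]
eef_rot: [3.139, -0.0, -0.542]
force: [-7.1, -9.9, 7.2]
grip_width: 0.0157
grip_force: 6.0
time_s: 15.52
ee_pos: [0.4936, -0.164, 0.2073]
eef_rot: [-3.141, -0.004, -0.542]
force: [-0.6, -0.1, -1.0]
grip_width: 0.0133
grip_force: 0.0
side [ 0.517 -0.103  0.091] 24 r 0.1224 ang -126.1
side [ 0.49  -0.169  0.084] 33 r 0.1922 ang -121.0
```

The bolt is home: r 0.192, as at the start, with 12 N felt at the stop. Next, rise and move above the head.

```bash
python3 -m inch '-1 0 0 -1 0 0 0;-1 0 0 -1 0 0 0;-1 0 0 -1 0 0 0;-1 0 0 -1 0 0 0;-1 0 0 0 0 0 -0.85;-1 0 0 0 0 0 -0.85;-1 0 0 0 0 0 -0.83;-1 0 -1 0 0 0 0;-1 0 -1 0 0 0 0;-1 0 -1 0 0 0 0'; python3 -m inch '-1 0.9 -1 0 0 0 0;-1 0.9 -1 0 0 0 0;-1 0.8 -1 0 0 0 0;-1 0 -1 0 0 0 0;-1 0 -1 0 0 0 0;-1 0 -0.8 0 0 0 0;-1 0 0 0 0 0 0;-1 0 0 0 0 0 0'
```

```text
time_s: 16.88
ee_pos: [0.5017, -0.0733, 0.3239]
eef_rot: [-3.141, 0.002, -0.1]
force: [0.1, -1.1, 0.7]
grip_width: 0.0003
grip_force: 0.0
time_s: 17.88
ee_pos: [0.5968, 0.0904, 0.3246]
eef_rot: [3.141, 0.001, -0.1]
force: [-1.3, 0.4, 0.4]
grip_width: 0.0004
grip_force: 0.0
```

```bash
python3 -m inch '-1 0 0 0.5 0 0 0;-1 0 0 0.5 0 0 0;-1 0 0 0.3 0 0 0;-1 0 0 0.3 0 0 0;-1 0 0 0.3 0 0 0;-1 0 0 0.3 0 0 0;-1 0 0 0.3 0 0 0;-1 0 0 0.3 0 0 0;-1 0 0 0.2 0 0 0;-1 0 0 0 0 0 0'; python3 -m inch '-1 0 0 0.1 0 0 0;-1 0 0 0.1 0 0 0;-1 0 0 0.1 0 0 0;-1 0 0 0 0 0 0'
```

```text
time_s: 19.12
ee_pos: [0.5968, 0.091, 0.2352]
eef_rot: [-3.142, 0.0, -0.1]
force: [-0.2, -0.2, -0.8]
grip_width: 0.0002
grip_force: 0.0
time_s: 19.62
ee_pos: [0.597, 0.0911, 0.2264]
eef_rot: [-3.142, -0.0, -0.1]
force: [1.1, 0.2, 1.3]
grip_width: 0.0005
grip_force: 0.7
```

```bash
python3 -m inch '-1 0 0 0.06 0 0 0;-1 0 0 0.06 0 0 0;-1 0 0 0 0 0 0'; python3 -c "
from h import *
c=camera('side');P=cloud(c);cv2.imwrite('pics/hd.png',c['img'][100:400,150:550])
z=P[...,2];m=(z>.2)&(z<.3)&(abs(P[...,0]-.6)<.035)&(abs(P[...,1]-.1)<.055);print(np.percentile(z[m],[5,25,50,75,95]))"
```

```text
time_s: 20.0
ee_pos: [0.5971, 0.0911, 0.2251]
eef_rot: [-3.141, -0.003, -0.1]
force: [-7.5, -0.7, 18.7]
grip_width: 0.0004
grip_force: 9.5
[0.21910021 0.22202897 0.22369682 0.22547523 0.24675751]
```

View pics/hd.png

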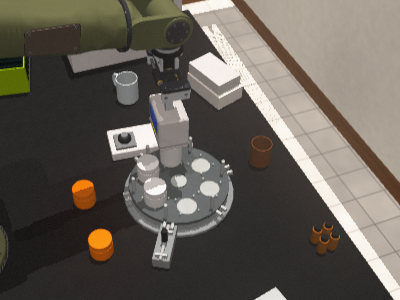

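The stop is reached with 18.7 N: the head top is at z 0.225 and the spindle is in the cup, image (172,150). Now the button.

```bash
python3 -m inch '-1 0 0 -0.7 0 0 0;-1 0 0 -0.8 0 0 0;-1 -1 0 0 0 0 0;-1 -1 0 0 0 0 0;-1 -1 -0.5 0 0 0 0;-1 -0.57 -1 0 0 0 0;-1 0 -1 0 0 0 0;-1 0 -1 0 0 0 0;-1 0 0 0 0 0 0;-1 0 0 0 0 0 0'
```

```text
time_s: 21.3
ee_pos: [0.5007, 0.2057, 0.2676]
eef_rot: [3.141, 0.0, -0.1]
force: [0.5, 0.2, -0.1]
grip_width: 0.0005
grip_force: 0.0
```

```bash
python3 -m inch '-1 0 0 1 0 0 0;-1 0 0 1 0 0 0;-1 0 0 1 0 0 0;-1 0 0 1 0 0 0;-1 0 0 1 0 0 0;-1 0 0 1 0 0 0;-1 0 0 0.6 0 0 0;-1 0 0 0 0 0 0;-1 0 0 0 0 0 0'; python3 -m inch '-1 0 0 0.1 0 0 0;-1 0 0 0.1 0 0 0;-1 0 0 0.1 0 0 0;-1 0 0 0 0 0 0'
```

```text
time_s: 22.42
ee_pos: [0.5014, 0.2062, 0.071]
eef_rot: [-3.141, -0.001, -0.1]
force: [0.2, 0.1, 0.9]
grip_width: 0.0006
grip_force: 0.0
time_s: 22.92
ee_pos: [0.5009, 0.2063, 0.0609]
eef_rot: [-3.141, -0.0, -0.1]
force: [0.2, -0.1, 1.9]
grip_width: 0.0006
grip_force: 1.1
```

```bash
python3 -m inch '-1 0 0 0.08 0 0 0;-1 0 0 0.08 0 0 0;-1 0 0 0 0 0 0;-1 0 0 0 0 0 0'
```

```text
time_s: 23.42
ee_pos: [0.501, 0.2063, 0.0563]
eef_rot: [-3.141, -0.0, -0.1]
force: [-0.9, -1.2, 7.1]
grip_width: 0.0004
grip_force: 2.9
```

```bash
python3 -m inch '-1 0 0 0.05 0 0 0;-1 0 0 0 0 0 0;-1 0 0 0 0 0 0'; python3 -m inch '-1 0 0 -0.5 0 0 0;-1 0 0 -1 0 0 0;-1 0 0 -1 0 0 0;-1 0 0 -1 0 0 0;-1 0 0 -1 0 0 0;-1 0 0 -1 0 0 0;-1 -1 0 0 0 0 0;-1 -1 0 0 0 0 0;-1 0 0 0 0 0 0;-1 0 0 0 0 0 0'; python3 chk.py | grep -E 'ang -12|ang 8|ang 9'; python3 -c "
from h import *
c=camera('side');P=cloud(c);z=P[...,2];m=(z>.2)&(z<.3)&(abs(P[...,0]-.6)<.03)&(abs(P[...,1]-.1)<.05);print(np.median(z[m]))
m=(z>.05)&(z<.07)&(np.hypot(P[...,0]-.501,P[...,1]-.206)<.008);print('button',np.median(z[m]),m.sum())
cv2.imwrite('pics/end.png',cv2.resize(c['img'][150:400,200:450],None,fx=2.2,fy=2.2))"
```

```text
time_s: 23.8
ee_pos: [0.5011, 0.2063, 0.056]
eef_rot: [-3.141, -0.001, -0.1]
force: [-7.0, -2.5, 20.3]
grip_width: 0.0005
grip_force: 10.2
time_s: 25.05
ee_pos: [0.4415, 0.2122, 0.2197]
eef_rot: [-3.141, -0.0, -0.1]
force: [-0.6, 0.1, -0.7]
grip_width: 0.0005
grip_force: 0.0
side [ 0.517 -0.104  0.089] 23 r 0.1236 ang -125.7
side [ 0.491 -0.169  0.085] 33 r 0.1924 ang -120.7
top [ 0.519 -0.102  0.089] 13 r 0.1206 ang -125.5
top [ 0.493 -0.165  0.085] 26 r 0.1874 ang -120.7
0.22344748300420403
button 0.05876158896817696 15
```

View pics/end.png

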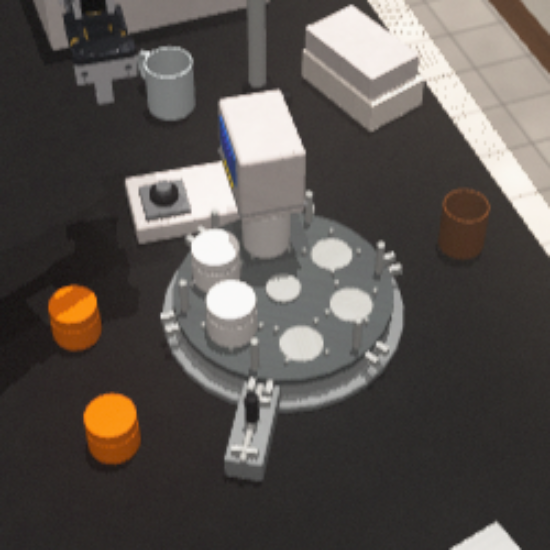

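The picture shows the head down over the cup at (267,230), the bolt home at (252,405), both jars upright, and the robot clear of everything. The button reached its stop at 20 N and has been released.

```bash
python3 -c "
from station import ticket
print(ticket.hand_in())"
```

```text
the job is handed in; nothing more can be done
None
```

The job is handed in (no verdict was returned): cup indexed under the spindle, bolt home, head down at its stop, zero button pressed and released, and the arm clear at about 25 s of the 64 s limit.

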